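# Power up the microscope station in order

## Robot

A 6-joint arm with a two-finger parallel gripper is mounted at the origin on the work surface. World frame = base frame: x ahead of the robot, y to its left, z up, the work surface at z = 0. Lengths are in m, angles in rad, forces in N, time in s.
With the tool pointing down it reaches from about 0.25 to 0.85 m from the base axis. Payload 12.5 kg.
Tool frame: the origin (TCP) lies on the centre line of the jaws, within the pads' length; the fingertips stand 22 mm ahead of it and the grasp point (between the pads) lies 3 mm ahead of it; z points along the fingers, x is the direction in which the jaws open and shut, and the axes are right-handed (so a half turn about z gives the same grasp; the last joint's range is limited). The gripper opens to 93 mm and grips with 3 to 60 N. Pads are 15 mm wide; open, the fingers measure 128 mm over their backs; the gripper's body (75 mm by 188 mm) begins 65 mm behind the grasp point.
Start: joints at [1.253, 0.351, 1.652, -0, 1.139, -0.085], TCP at [0.127, 0.535, 0.241] pointing down, gripper open.
Joint ranges: [-2.75, 2.75], [-0.79, 2.1], [0.01, 2.65], [-1.57, 4.71], [0.07, 3.14], [-2.87, 2.87]. Speed limits (rad/s): [2.22, 2.22, 2.79, 3.14, 3.14, 3.14].

## Interface

Orientations are given as a unit quaternion [w, x, y, z].
In Python, from station import ctrl gives the robot as it stands.
- The arm moves only by the shell command python3 -m jog 'ROWS' [FORCE]. ROWS is JSON, one flat list of numbers, 5 for each row, row after row: the opening, from -1 (shut) to 1 (fully open), so that 0 is half open, then the shift along the tool's x, y, z normalised to -1 to 1, where 1 is 0.8 m, then the turn about the tool's z normalised to -1 to 1, where 1 is 0.1 rad. A call has exactly 10 rows; each row shifts and turns the pose as measured when the row begins, along the tool's axes as they then stand; what a row does not reach is not made up. A row lasts 1/10 s, in which the tool goes at most 50 mm and 8.59 degrees, less where a joint would pass 70% of its speed; a pose out of reach is approached as far as the arm can. A call with a number of a shift or a turn outside -1 to 1 is refused whole. A call with a gripper value outside its range is refused whole. The fingers move at their own pace and stop on an object; FORCE is the grip in N (left out, the last holds). Time passes only in rows, so rows that do not move let the fingers close, or fill a call up. It gives the time, the measured TCP pose, the force and the opening at its end, in the units of the state.
- ctrl.get_obs(): the state, without advancing time (a new reading comes with each control period).
- ctrl.capture(name): name is "side" or "top" or "wrist"; returns a dict with "frame" (420x560x3 uint8, red, green, blue), "mtx" (3x3 intrinsics, pixels), "position" and "orientation" of the camera in the world; the wrist camera has in their place "T_tool_cam" (4x4, takes a point from camera to tool coordinates, whose origin is the TCP and whose axes are the tool frame's). Camera axes: x right, y up, looking along -z (the intrinsics and any distortion apply to the point x, -y, -z); pixel columns grow to the right and rows downward; lengths in m; the calibration is good to about 2 mm. A picture is of the moment at which its call begins: read the wrist's pose just before it. There is no depth.
- ctrl.job_done(): hands the job in, once; it reports no verdict.
Trained networks look in a picture, given as the dict that the camera call returned (one of the last four; its "shot" number tells which), for a name from the list of things; names that differ only in an ending like _2 or _b are one class to them, and where a whole thing is asked for, a point or a joint stands for the part that bears it (a point fixed in the world has none). Each returns a list of dicts, best first, with "p" (0 to 1); they miss things now and then, are a little off and sometimes report something else, mostly with a low value. They report only what shows in the picture. A call takes as long as a camera call. They do not tell look-alikes from the thing itself.
- ctrl.find_in(picture, name): "uv" ([column, row] in pixels, amid what is visible of it).
The state is a dict: "time_s": time; "q": joint angles; "qvel": joint speeds; "effort": joint torques, N m; "ee_pos": TCP position; "tool_rot": TCP orientation; "force": force on the tool from outside, world axes, zero at the start; "ft_torque": the same for the moment, N m; "finger_gap": opening from 0.0 (shut) to 1.0 (fully open).
Only numpy, scipy, OpenCV 4.12 (cv2) and the standard library are available. Lean on these libraries where they do the work, as an engineer would, in place of code of your own. Each camera call takes 0.05 s, during which the arm holds its last target.

## Task

Power up the microscope station with the fingertips: press the raised end of the mains rocker down until it tips fully over to on, then push the lamp switch (the one with the long bar cap) fully down, then the camera switch (round cap) fully down. The switches stay where they are pushed. Leave the heater switch (square cap) alone, and do not lift, tip or shove the switch boxes or the other things on the bench.

Things in the scene. Friction and masses are not known exactly. Their poses are not given: they have to be found in the camera images.
- mains_box: White free-standing switch box, loose on the bench on rubber feet (0.4 to 0.8 kg), 90 x 90 x 40 mm high; origin at the centre of its underside, z up. Carries the only rocker; the box's x axis points along the rocker's length to the end that is raised at the start, which lies on the side away from the robot (within about 60 degrees of straight ahead).
- mains (a joint): Mains rocker: black plate 60 long (along the box's x) x 34 wide x 10 mm thick, pivoting about the box's y axis at its own centre, 53 mm above the bench. 0 = off (+x end raised, tilted 0.22 rad), 0.44 rad = fully on (+x end down, tilted as much the other way). Pressing the raised end down with about 3 N moves it and it stays where it is left (no spring).
- mains_press (a point): Point on the rocker's top face, 22 mm from the pivot towards the end that is raised at the start; moves with the rocker. About 63 mm above the bench when off, 53 mm when fully on.
- lamp_box: White free-standing switch box, loose on the bench on rubber feet (0.4 to 0.8 kg), 90 x 90 x 40 mm high; origin at the centre of its underside, z up. Carries the bar-shaped cap, long side along the box's y axis.
- lamp (a joint): Lamp push switch: black bar-shaped cap 18 x 70 mm, in the middle of its box. 0 = up (starts within 1 mm of it), grows as it is pushed straight down, 0.008 m = fully down on its stop; about 3 N moves it and it stays where it is pushed (no spring).
- lamp_top (a point): Lamp switch cap. Site at the centre of the cap's top face, z up: 56 mm above the bench when up, 48 mm when fully down (8 mm above the box's top).
- camera_box: White free-standing switch box, loose on the bench on rubber feet (0.4 to 0.8 kg), 90 x 90 x 40 mm high; origin at the centre of its underside, z up. Carries the round cap.
- camera (a joint): Camera push switch: black round cap 46 mm across, in the middle of its box. 0 = up (starts within 1 mm of it), grows as it is pushed straight down, 0.008 m = fully down on its stop; about 3 N moves it and it stays where it is pushed (no spring).
- camera_top (a point): Camera switch cap. Site at the centre of the cap's top face, z up: 56 mm above the bench when up, 48 mm when fully down (8 mm above the box's top).
- heater_box: White free-standing switch box, loose on the bench on rubber feet (0.4 to 0.8 kg), 90 x 90 x 40 mm high; origin at the centre of its underside, z up. Carries the square cap.
- heater (a joint): Stage heater push switch, to be left up: black square cap 28 x 28 mm, in the middle of its box. 0 = up (starts within 1 mm of it), grows as it is pushed straight down, 0.008 m = fully down on its stop; about 3 N moves it and it stays where it is pushed (no spring).
- heater_top (a point): Heater switch cap. Site at the centre of the cap's top face, z up: 56 mm above the bench when up, 48 mm when fully down (8 mm above the box's top).
- amber_bottle: Bystander, loose: upright amber glass bottle with black cap, 34 dia x 70 high mm; origin at the centre of its underside.
- squeeze_bottle: Bystander, loose: upright white plastic bottle, 34 dia x 75 high mm; origin at the centre of its underside.
- slide_box: Bystander, loose: flat grey box for slides, 60 x 90 x 32 mm; origin at the centre of its underside.
- marker: Bystander, loose: white and black pen lying flat, 136 x 14 mm, origin on the underside 50 from its white end mm.
- stain_jar: Bystander, loose: small open glass jar, 40 dia x 55 high mm; origin at the centre of its underside.
- cover_tin: Bystander, loose: round flat aluminium tin, 52 dia x 28 high mm; origin at the centre of its underside.
- slide_rack: Bystander, loose: low steel wire slide rack, 30 x 170 x 28 mm; origin at the centre of its underside.
Not all that is in view belongs to the job. Leave any blue or turquoise look-alike of the lamp_box alone.

How it is judged:
By the outcome, as a careful person would: the job done as asked, in the order asked, and still so for the second after the job is handed in, with the robot touching nothing.
It also fails if it takes over 43 s, if anything falls off the work surface, if the arm or the gripper's body presses on something with over 40 N, if the wrist force passes 120 N, or if a joint passes its speed limit or range.

## Working session

There is one attempt and no reset: what is moved stays moved. The work goes in short steps, Python scripts to look and compute and a shell command to move; the robot and the scene stay as the last step left them, time stands still between calls to the robot, and variables do not carry over. Pictures are saved under pics/ and viewed, and the job is handed in when it is done.

```bash
mkdir -p pics; ls; cat > h.py <<'E'
import numpy as np, cv2
from station import ctrl
from scipy.spatial.transform import Rotation as R
def rot(q): return R.from_quat([q[1],q[2],q[3],q[0]]).as_matrix()
def campose(c,obs=None):
    if 'position' in c: 
        o=np.array(c['orientation']); M=o if o.shape==(3,3) else rot(o)
        return np.array(c['position']),M
    T=np.array(c['T_tool_cam']); Rt=rot(obs['tool_rot']); 
    return np.array(obs['ee_pos'])+Rt@T[:3,3], Rt@T[:3,:3]
def pix2w(c,uv,z,obs=None):
    p,M=campose(c,obs); d=np.array(c.get('dist',c.get('distortion',np.zeros(5))),float)
    u=cv2.undistortPoints(np.array([[uv]],float),np.array(c['mtx'],float),d)[0,0]
    r=M@np.array([u[0],-u[1],-1]); return p+r*(z-p[2])/r[2]
def w2pix(c,P,obs=None):
    p,M=campose(c,obs); x=(np.atleast_2d(P)-p)@M; k=np.array(c['mtx'])
    return np.c_[k[0,0]*x[:,0]/-x[:,2]+k[0,2], k[1,1]*-x[:,1]/-x[:,2]+k[1,2]]
def save(c,n,crop=None,s=1):
    f=c['frame'][:,:,::-1]
    if crop: f=f[crop[1]:crop[3],crop[0]:crop[2]]
    cv2.imwrite('pics/'+n+'.png',cv2.resize(f,None,fx=s,fy=s,interpolation=cv2.INTER_CUBIC))
E
python3 - <<'E'
from h import *
o=ctrl.get_obs(); print(o)
for n in ['top','side']:
    c=ctrl.capture(n); save(c,n+'0',s=1.4)
    print({k:v for k,v in c.items() if k!='frame'})
    for t in ['mains_box','mains','mains_press','lamp_box','lamp_top','camera_box','camera_top','heater_box','heater_top']:
        for d in ctrl.find_in(c,t)[:3]:
            z={'mains_box':.02,'mains':.055,'mains_press':.063}.get(t,.056 if t.endswith('top') else .03)
            print(n,t,np.round(d['uv'],1),round(d['p'],2),np.round(pix2w(c,d['uv'],z),3))
E
```

```text
pics
{'time_s': 0.0, 'q': array([ 1.25339937e+00,  3.51211085e-01,  1.65245328e+00, -1.30947425e-05,
        1.13907934e+00, -8.45755584e-02]), 'qvel': array([ 0.00104318, -0.00010901,  0.00173042, -0.00277919, -0.00037415,
       -0.00063659]), 'effort': array([-1.59138650e-03, -4.97315276e+01, -2.85257345e+01,  6.98035397e-02,
        2.57068395e-02, -1.04749574e-04]), 'ee_pos': array([0.12676024, 0.53485598, 0.24010409]), 'tool_rot': array([ 3.22479761e-04,  7.84448202e-01,  6.20194072e-01, -4.76727576e-04]), 'force': array([ 0.64692486, -0.59677063, -1.05958667]), 'ft_torque': array([-0.00333895, -0.01313088, -0.03890824]), 'finger_gap': 1.0012461577618241}
{'mtx': array([[411.11179822,   0.        , 280.68748003],
       [  0.        , 411.11179822, 206.35128812],
       [  0.        ,   0.        ,   1.        ]]), 'position': array([ 0.45640964, -0.08799348,  1.13970762]), 'orientation': array([ 0.71028097,  0.03486832, -0.03056206, -0.70238957]), 'shot': 1}
top mains_box [354.9 235.3] 0.94 [ 0.484 -0.283  0.02 ]
top mains_press [357.8 237.9] 0.84 [ 0.476 -0.283  0.063]
top la
[... 877 characters left out ...]
1.2] 0.82 [ 0.476 -0.299  0.063]
side lamp_box [181.1 229.9] 0.9 [ 0.331 -0.1    0.03 ]
side lamp_box [222.6 186.2] 0.77 [0.425 0.045 0.03 ]
side lamp_box [201.8 129. ] 0.59 [0.358 0.28  0.03 ]
side lamp_top [204.1 123.1] 0.63 [0.367 0.273 0.056]
side lamp_top [180.5 222.7] 0.53 [ 0.333 -0.1    0.056]
side lamp_top [226.  180.2] 0.49 [0.436 0.04  0.056]
side camera_box [297.2 235.7] 0.87 [ 0.606 -0.126  0.03 ]
side camera_top [302.9 230.5] 0.82 [ 0.618 -0.133  0.056]
side camera_top [232.2 233.9] 0.59 [ 0.455 -0.138  0.056]
side heater_box [283.  144.8] 0.87 [0.588 0.203 0.03 ]
side heater_box [299.7 288.5] 0.51 [ 0.602 -0.274  0.03 ]
side heater_box [364.1 231.3] 0.34 [ 0.766 -0.118  0.03 ]
```

View pics/top0.png

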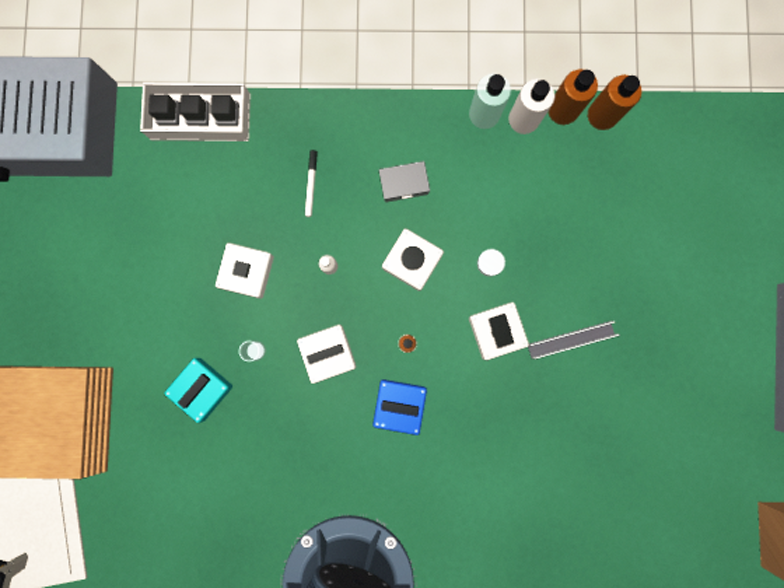

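View pics/side0.png

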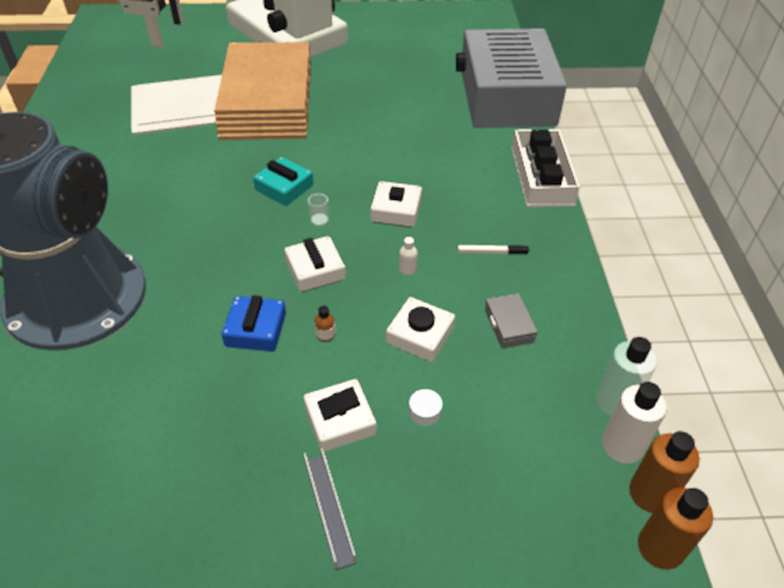

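Candidates in raw top-view pixels. "Lamp" has three: white (235,255), turquoise (141,274) and blue (286,291), and I choose white. The rocker is white (356,236), camera is the round cap (294,184), and heater is the square cap (174,193), which I leave alone. Next I'll measure them precisely.

```bash
cat > meas.py <<'E'
from h import *
def rectify(c,z,x0,y0,hw=.07,res=.00025,obs=None):
    n=int(2*hw/res); W=[]; 
    for (a,b) in [(0,0),(n,0),(n,n),(0,n)]: W.append([x0+hw-b*res,y0+hw-a*res,z]) # col->-y,row->-x
    px=w2pix(c,W,obs).astype(np.float32)
    H=cv2.getPerspectiveTransform(px,np.array([(0,0),(n,0),(n,n),(0,n)],np.float32))
    return cv2.warpPerspective(c['frame'],H,(n,n),flags=cv2.INTER_CUBIC), lambda u,v:(x0+hw-v*res,y0+hw-u*res)
def blob(c,z,x0,y0,kind,obs=None,hw=.07,res=.00025):
    im,f=rectify(c,z,x0,y0,hw,res,obs); g=im.astype(int)
    m=(g.min(2)>120) if kind=='white' else (g.max(2)<70)
    m=m.astype(np.uint8)
    if kind=='white':
        cs,_=cv2.findContours(m,cv2.RETR_EXTERNAL,cv2.CHAIN_APPROX_NONE)
    else: cs,_=cv2.findContours(m,cv2.RETR_EXTERNAL,cv2.CHAIN_APPROX_NONE)
    ctr=im.shape[0]/2
    cs=[k for k in cs if cv2.contourArea(k)>2000]
    if not cs: return None
    k=min(cs,key=lambda k:np.hypot(*(np.array(cv2.minAreaRect(k)[0])-ctr)))
    (u,v),(w,h),a=cv2.minAreaRect(k)
    p=cv2.boxPoints(((u,v),(w,h),a)); q=np.array([f(*t) for t in p])
    e=q[1]-q[0]; e2=q[2]-q[1]
    L=e if np.hypot(*e)>np.hypot(*e2) else e2
    return np.round(q.mean(0),4), np.round([np.hypot(*e)*1e3,np.hypot(*e2)*1e3],1), round(float(np.degrees(np.arctan2(L[1],L[0]))),1)
E
python3 - <<'E'
from meas import *
B={'mains':(.476,-.283),'lamp':(.426,.04),'camera':(.620,-.118)}
for n in ['top','side']:
    c=ctrl.capture(n); ims=[]
    for b,(x,y) in B.items():
        print(n,b,'box',blob(c,.04,x,y,'white'),'cap',blob(c,.057 if b=='mains' else .056,x,y,'black'))
        ims.append(rectify(c,.05,x,y,.065,.0005)[0])
    cv2.imwrite(f'pics/rect_{n}.png',np.hstack(ims)[:,:,::-1])
o=ctrl.get_obs(); print(o['time_s'],rot(o['tool_rot']).round(3))
E
```

```text
top mains box (array([ 0.482 , -0.2883], dtype=float32), array([108.1,  93.6], dtype=float32), -71.1) cap (array([ 0.4815, -0.2835], dtype=float32), array([33.8, 55.9], dtype=float32), -161.0)
top lamp box (array([0.4343, 0.0461], dtype=float32), array([92.7, 92.1], dtype=float32), -69.8) cap None
top camera box (array([ 0.6176, -0.1166], dtype=float32), array([93. , 92.1], dtype=float32), -30.5) cap (array([ 0.6185, -0.1199], dtype=float32), array([34.6, 40.6], dtype=float32), -178.3)
side mains box (array([ 0.4787, -0.2915], dtype=float32), array([105.8,  93. ], dtype=float32), -71.3) cap (array([ 0.4777, -0.2869], dtype=float32), array([39.1, 59.2], dtype=float32), -157.2)
side lamp box (array([0.4329, 0.0338], dtype=float32), array([117.3,  93.2], dtype=float32), -70.2) cap (array([0.4299, 0.0392], dtype=float32), array([79.1, 17.1], dtype=float32), -70.7)
side camera box (array([ 0.61  , -0.1259], dtype=float32), array([ 93.1, 110.7], dtype=float32), -119.8) cap (array([ 0.613 , -0.1234], dtype=float32), array([40.9, 52. ], dtype=float32), -93.7)
1.1 [[ 0.231  0.973 -0.   ]
 [ 0.973 -0.231 -0.   ]
 [-0.    -0.    -1.   ]]
```

```bash
cd pics; python3 -c "
import cv2,numpy as np
cv2.imwrite('rect.png',np.vstack([cv2.imread('rect_top.png'),cv2.imread('rect_side.png')]))"
```

```text
(no output)
```

View pics/rect.png

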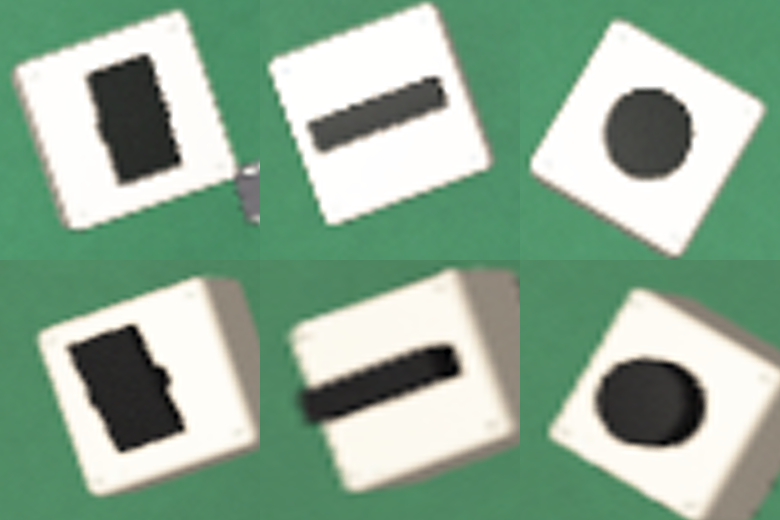

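Both views agree. The rocker pivot is near (0.481,-0.284) with its axis at about 19.5°. The white lamp is near (0.433,0.044) and the camera near (0.617,-0.119). I'll shut the fingers and head for the mains.

```bash
python3 -m jog '[-1,-0.044,0.035,0,0,-1,-0.044,0.035,0,0,-1,-0.044,0.035,0,0,-1,-0.044,0.035,0,0,-1,-0.044,0.035,0,0,-1,-0.044,0.035,0,0,-1,-0.044,0.035,0,0,-1,-0.044,0.035,0,0,-1,-0.044,0.035,0,0,-1,-0.044,0.035,0,0]' 10
cat > to.py <<'E'
import sys
from h import *
x,y,z,yaw=map(float,sys.argv[1:5]); o=ctrl.get_obs(); M=rot(o['tool_rot']); d=np.array([x,y,z])-o['ee_pos']
cur=np.arctan2(M[1,0],M[0,0])
print('t',round(o['time_s'],2),'pos',o['ee_pos'].round(4),'yaw',np.degrees(cur).round(1),'down',M[2,2].round(4),'F',o['force'].round(1),'gap',round(o['finger_gap'],3),'q6',o['q'][5].round(2))
print('tool shift units',(M.T@d/.8).round(4),'dist',np.linalg.norm(d).round(3),'turn units',(-(np.radians(yaw)-cur)/.1).round(2))
E
python3 to.py .503 -.277 .24 109.5
```

```text
time_s: 2.1
ee_pos: [0.3224, 0.1174, 0.2408]
tool_rot: [0.0, 0.782, 0.624, 0.003]
force: [1.1, 1.3, -0.3]
finger_gap: 0.187
t 2.1 pos [0.3224 0.1174 0.2408] yaw 77.2 down -1.0 F [ 1.1  1.3 -0.3] gap 0.187 q6 -1.14
tool shift units [-4.306e-01  3.295e-01  3.000e-04] dist 0.434 turn units -5.64
```

```bash
python3 -m jog '[-1,-0.045,0.034,0,0,-1,-0.045,0.034,0,0,-1,-0.045,0.034,0,0,-1,-0.045,0.034,0,0,-1,-0.045,0.034,0,0,-1,-0.045,0.034,0,0,-1,-0.045,0.034,0,0,-1,-0.045,0.034,0,0,-1,-0.045,0.034,0,0,-1,-0.02,0.018,0,0]'
python3 to.py .503 -.277 .11 109.5
```

```text
time_s: 3.1
ee_pos: [0.5038, -0.2938, 0.2425]
tool_rot: [0.003, 0.783, 0.622, 0.005]
force: [-0.1, 0.9, -0.3]
finger_gap: 0.01
t 3.1 pos [ 0.5038 -0.2938  0.2425] yaw 76.9 down -0.9999 F [-0.1  0.9 -0.3] gap 0.01 q6 -1.96
tool shift units [ 0.0194 -0.0076  0.1657] dist 0.134 turn units -5.69
```

```bash
python3 -m jog '[-1,0.02,-0.008,0.02,-0.8,-1,0,0,0.02,-0.8,-1,0,0,0.02,-0.8,-1,0,0,0.02,-0.8,-1,0,0,0.02,-0.8,-1,0,0,0.02,-0.8,-1,0,0,0.02,-0.8,-1,0,0,0.02,-0.1,-1,0,0,0,0,-1,0,0,0,0]'
python3 to.py .503 -.277 .09 109.5
python3 - <<'E'
from meas import *
for n in ['wrist','side']:
    o=ctrl.get_obs(); c=ctrl.capture(n); save(c,n+'1',s=1.4)
    for t in ['mains_press','mains_box']:
        for d in ctrl.find_in(c,t)[:2]: print(n,t,d['uv'],d['p'],pix2w(c,d['uv'],.063 if 'p' in t else .02,o).round(4))
    tip=np.array(o['ee_pos'])+rot(o['tool_rot'])[:,2]*.022
    print(tip.round(4), w2pix(c,tip,o), w2pix(c,[.503,-.277,.063],o))
E
```

```text
time_s: 4.1
ee_pos: [0.5042, -0.2802, 0.1095]
tool_rot: [0.005, 0.569, 0.822, 0.004]
force: [-0.5, 0.1, 0.8]
finger_gap: 0.009
t 4.1 pos [ 0.5042 -0.2802  0.1095] yaw 110.6 down -0.9999 F [-0.5  0.1  0.8] gap 0.009 q6 -2.53
tool shift units [ 0.0043 -0.0003  0.0244] dist 0.02 turn units 0.2
wrist mains_press [287.0, 202.1] 0.95 [ 0.4782 -0.2838  0.063 ]
wrist mains_box [285.3, 183.4] 0.6 [ 0.4788 -0.2834  0.02  ]
[ 0.5045 -0.2801  0.0875] [[275.92966176 267.69847529]] [[282.2077739  246.70854579]]
side mains_press [240.3, 290.6] 0.69 [ 0.4751 -0.297   0.063 ]
side mains_box [236.8, 299.7] 0.73 [ 0.4656 -0.2916  0.02  ]
side mains_box [300.9, 229.2] 0.44 [ 0.6174 -0.0983  0.02  ]
[ 0.5047 -0.2803  0.088 ] [[254.15136017 276.60957636]] [[253.64912327 282.1761551 ]]
```

View pics/wrist1.png

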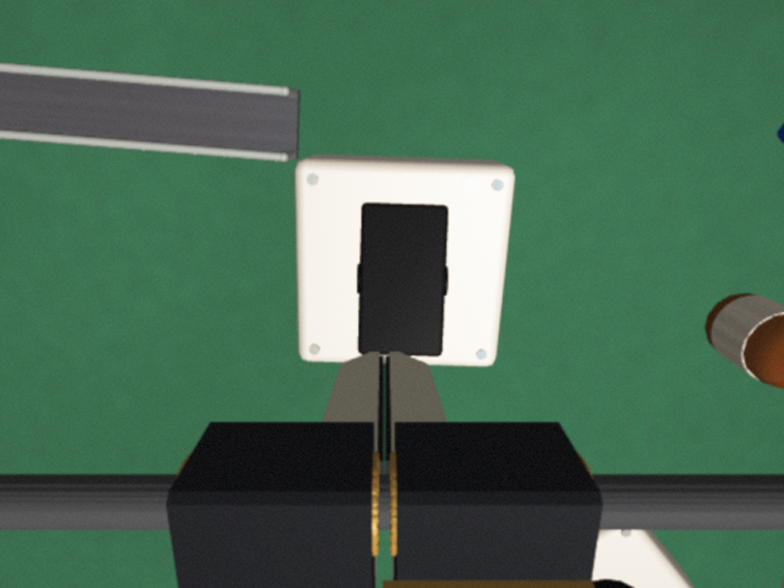

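View pics/side1.png

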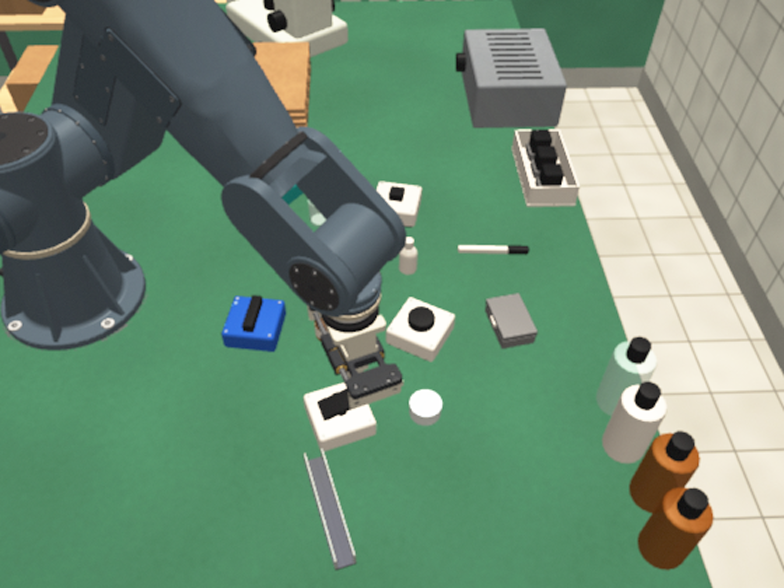

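The wrist picture shows the rocker at px (404,279), aligned with the tool. The tip is about 4 mm off to its left. I'll correct sideways and go down to just above the rocker.

```bash
python3 -m jog '[-1,0.004,-0.001,0,0.2,-1,0.002,0,0.008,0,-1,0,0,0.008,0,-1,0,0,0.006,0,-1,0,0,0.004,0,-1,0,0,0.003,0,-1,0,0,0.003,0,-1,0,0,0,0,-1,0,0,0,0,-1,0,0,0,0]'
python3 to.py .502 -.276 .075 109.5
```

```text
time_s: 5.4
ee_pos: [0.5026, -0.2758, 0.0825]
tool_rot: [0.006, 0.578, 0.816, 0.005]
force: [0.4, 0.1, 0.3]
finger_gap: 0.002
t 5.4 pos [ 0.5026 -0.2758  0.0825] yaw 109.4 down -0.9999 F [0.4 0.1 0.3] gap 0.002 q6 -2.5
tool shift units [ 0.     -0.0009  0.0094] dist 0.008 turn units -0.02
```

```bash
python3 -m jog '[-1,0,0,0.0015,0,-1,0,0,0.0015,0,-1,0,0,0.0015,0,-1,0,0,0.0015,0,-1,0,0,0.0015,0,-1,0,0,0,0,-1,0,0,0,0,-1,0,0,0,0,-1,0,0,0,0,-1,0,0,0,0]'
python3 to.py .502 -.276 .075 109.5
```

```text
time_s: 6.4
ee_pos: [0.5035, -0.2756, 0.077]
tool_rot: [0.007, 0.578, 0.816, 0.005]
force: [1.6, 0.9, 3.4]
finger_gap: 0.002
t 6.4 pos [ 0.5035 -0.2756  0.077 ] yaw 109.4 down -0.9999 F [1.6 0.9 3.4] gap 0.002 q6 -2.5
tool shift units [ 0.0002 -0.0019  0.0025] dist 0.003 turn units -0.02
```

```bash
python3 -m jog '[-1,0,-0.001,0.0015,0,-1,0,0,0.0015,0,-1,0,0,0.0015,0,-1,0,0,0.0015,0,-1,0,0,0,0,-1,0,0,0,0,-1,0,0,0,0,-1,0,0,0,0,-1,0,0,0,0,-1,0,0,0,0]'
python3 to.py .502 -.276 .075 109.5
```

```text
time_s: 7.4
ee_pos: [0.5034, -0.2758, 0.0764]
tool_rot: [0.008, 0.578, 0.816, 0.005]
force: [0.9, 1.2, 4.1]
finger_gap: 0.007
t 7.4 pos [ 0.5034 -0.2758  0.0764] yaw 109.4 down -0.9998 F [0.9 1.2 4.1] gap 0.007 q6 -2.51
tool shift units [ 0.0004 -0.0017  0.0017] dist 0.002 turn units -0.02
```

```bash
python3 -m jog '[-1,0,-0.001,0.004,0,-1,0,0,0.004,0,-1,0,0,0.005,0,-1,0,0,0.005,0,-1,0,0,0.006,0,-1,0,0,0.006,0,-1,0,0,0.006,0,-1,0,0,0.006,0,-1,0,0,0.006,0,-1,0,0,0.006,0]'
python3 to.py .502 -.276 .075 109.5
python3 - <<'E'
from meas import *
o=ctrl.get_obs(); c=ctrl.capture('side'); save(c,'side2',(180,220,340,340),4)
c=ctrl.capture('wrist'); save(c,'wrist2',None,1.2)
E
```

```text
time_s: 8.4
ee_pos: [0.504, -0.2761, 0.0745]
tool_rot: [0.008, 0.577, 0.817, 0.005]
force: [-21.2, 14.5, 65.9]
finger_gap: 0.005
t 8.4 pos [ 0.504  -0.2761  0.0745] yaw 109.6 down -0.9998 F [-21.2  14.5  65.9] gap 0.005 q6 -2.51
tool shift units [ 0.0009 -0.0023 -0.0007] dist 0.002 turn units 0.01
```

View pics/side2.png

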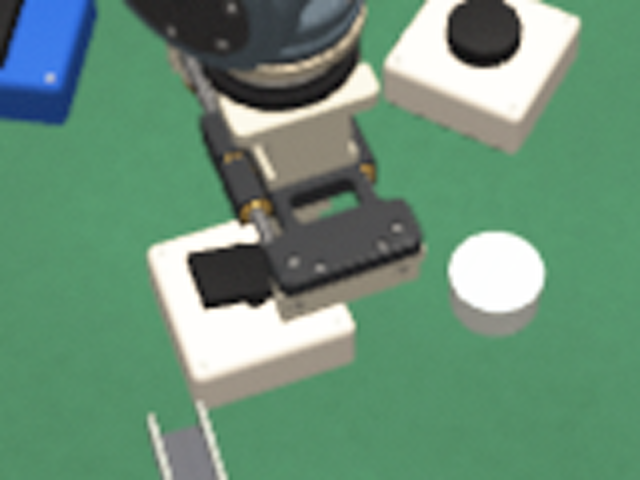

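View pics/wrist2.png

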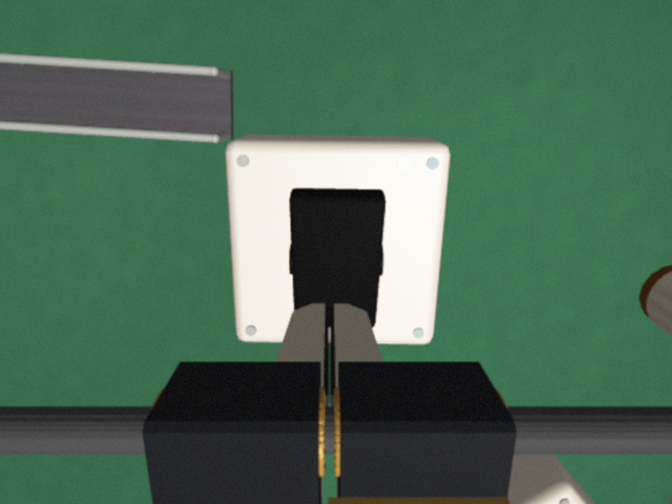

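The force is 66 N, so the rocker is on its stop. The box hasn't visibly moved. Lifting straight up to look.

```bash
python3 -m jog '[-1,0,0,-0.002,0,-1,0,0,-0.004,0,-1,0,0,-0.015,0,-1,0,0,-0.02,0,-1,0,0,-0.02,0,-1,0,0,-0.03,0,-1,0,0,-0.04,0,-1,0,0,-0.04,0,-1,0,0,-0.02,0,-1,0,0,0,0]'
python3 to.py .433 .044 .2 109.5
python3 - <<'E'
from meas import *
o=ctrl.get_obs(); c=ctrl.capture('side'); save(c,'side3',(180,220,340,340),4)
c=ctrl.capture('wrist'); save(c,'wrist3',None,1.2)
E
```

```text
time_s: 9.5
ee_pos: [0.4989, -0.2763, 0.2351]
tool_rot: [0.006, 0.577, 0.817, 0.003]
force: [0.4, -0.8, -0.5]
finger_gap: 0.002
t 9.5 pos [ 0.4989 -0.2763  0.2351] yaw 109.6 down -0.9999 F [ 0.4 -0.8 -0.5] gap 0.002 q6 -2.51
tool shift units [0.405  0.056  0.0422] dist 0.329 turn units 0.01
```

View pics/side3.png

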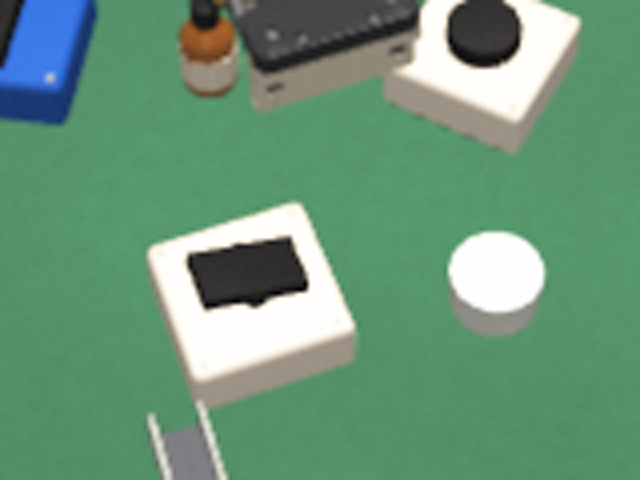

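View pics/wrist3.png

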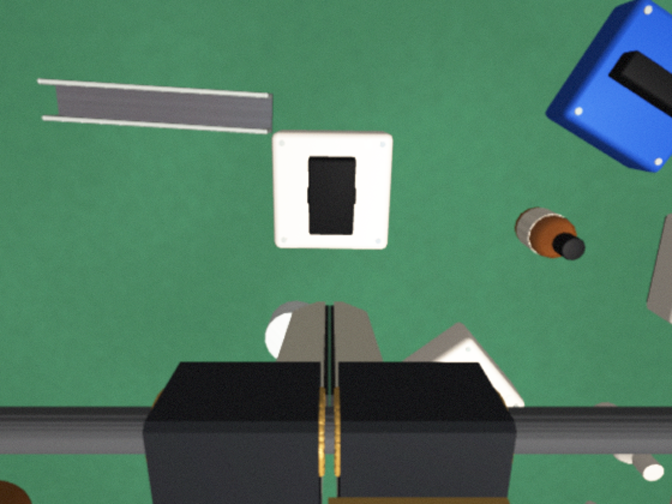

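Checking the rocker tilt by projecting the plate model onto both views.

```bash
python3 - <<'E'
from meas import *
from scipy.optimize import minimize
o=ctrl.get_obs(); P={'side':ctrl.capture('side'),'wrist':ctrl.capture('wrist')}
reg={'side':(180,220,340,340),'wrist':(200,90,360,220)}
for n,c in P.items():
    x0,y0,x1,y1=reg[n]; f=c['frame'].astype(int)
    m=(f.max(2)<60).astype(np.uint8); m[:y0]=0;m[y1:]=0;m[:,:x0]=0;m[:,x1:]=0
    cs,_=cv2.findContours(m,cv2.RETR_EXTERNAL,cv2.CHAIN_APPROX_NONE)
    ex=w2pix(c,[.480,-.2835,.055],o)[0]
    k=min([k for k in cs if cv2.contourArea(k)>200],key=lambda k:np.hypot(*(k[:,0].mean(0)-ex)))
    M=np.zeros(m.shape,np.uint8); cv2.drawContours(M,[k],-1,255,-1)
    M=cv2.resize(M[y0:y1,x0:x1],None,fx=4,fy=4)>127
    def iou(p,t):
        x,y,yaw=p; Rz=R.from_euler('z',yaw).as_matrix()@R.from_euler('y',t).as_matrix()
        v=np.array([[a*.03,b*.017,s*.005] for a in(-1,1) for b in(-1,1) for s in(-1,1)])@Rz.T+[x,y,.053]
        uv=(w2pix(c,v,o)-[x0,y0]+.5)*4
        I=np.zeros(M.shape,np.uint8); cv2.fillConvexPoly(I,cv2.convexHull(uv.astype(np.float32)).astype(int),1)
        return -(M&(I>0)).sum()/(M|(I>0)).sum()
    for t in (-.22,-.1,0,.1,.16,.22):
        r=min((minimize(iou,[.48+dx,-.284,.34],args=(t,),method='Nelder-Mead',options=dict(initial_simplex=[[.48+dx,-.284,.34],[.485,-.284,.34],[.48,-.279,.34],[.48,-.284,.39]])) for dx in(-.003,.003)),key=lambda r:r.fun)
        print(n,t,round(-r.fun,4),r.x.round(4))
E
```

```text
side -0.22 0.7607 [ 0.475  -0.2848  0.1797]
side -0.1 0.7732 [ 0.4781 -0.2825  0.2543]
side 0 0.7613 [ 0.4774 -0.2836  0.3335]
side 0.1 0.7688 [ 0.4769 -0.2835  0.3583]
side 0.16 0.7767 [ 0.4784 -0.2824  0.387 ]
side 0.22 0.7916 [ 0.476  -0.2835  0.4183]
wrist -0.22 0.849 [ 0.4814 -0.2832  0.3615]
wrist -0.1 0.8497 [ 0.4809 -0.2833  0.3672]
wrist 0 0.8503 [ 0.4815 -0.2832  0.3657]
wrist 0.1 0.8563 [ 0.4816 -0.2833  0.3494]
wrist 0.16 0.8642 [ 0.4811 -0.2832  0.3467]
wrist 0.22 0.8748 [ 0.4816 -0.2835  0.3611]
```

The best fit in both views is +0.22 rad, which is fully on, and the force and height readings agree. Next is the lamp.

```bash
python3 -m jog '[-1,0.05,0.007,0.006,0,-1,0.05,0.007,0.006,0,-1,0.05,0.007,0.006,0,-1,0.05,0.007,0.006,0,-1,0.05,0.007,0.006,0,-1,0.05,0.007,0.006,0,-1,0.05,0.007,0.006,0,-1,0.045,0.006,0.006,0,-1,0.008,0.001,0,0,-1,0,0,0,0]'
python3 to.py .433 .044 .11 109.5
python3 - <<'E'
from meas import *
o=ctrl.get_obs(); c=ctrl.capture('wrist'); save(c,'wrist4',None,1.2)
for d in ctrl.find_in(c,'lamp_top')[:3]: print(d['uv'],d['p'],pix2w(c,d['uv'],.056,o).round(4))
print(w2pix(c,[.433,.044,.056],o))
E
```

```text
time_s: 10.7
ee_pos: [0.4241, 0.0546, 0.1813]
tool_rot: [-0.005, 0.577, 0.816, -0.001]
force: [0.6, 0.2, 0.7]
finger_gap: 0.006
t 10.7 pos [0.4241 0.0546 0.1813] yaw 109.4 down -0.9999 F [0.6 0.2 0.7] gap 0.006 q6 -1.9
tool shift units [-0.0169  0.0067  0.089 ] dist 0.073 turn units -0.01
[264.3, 208.3] 0.93 [0.4272 0.0479 0.056 ]
[124.4, 18.1] 0.9 [ 0.3352 -0.0801  0.056 ]
[548.3, 242.2] 0.58 [0.3802 0.2653 0.056 ]
[[256.87032085 213.56409704]]
```

View pics/wrist4.png

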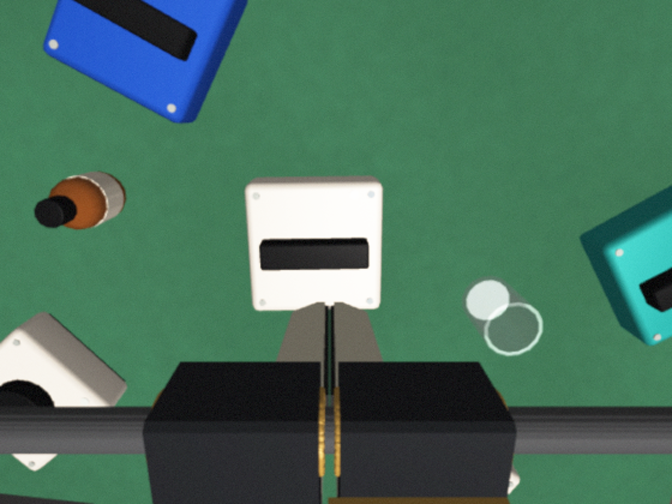

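The wrist view shows the white box's bar cap at px (314,254). The look-alikes, blue top left and turquoise at right, are clear of the path. Target is (0.431,0.045).

```bash
python3 -m jog '[-1,-0.014,0.004,0.02,0,-1,0,0,0.03,0,-1,0,0,0.03,0,-1,0,0,0.015,0,-1,0,0,0.01,0,-1,0,0,0.006,0,-1,0,0,0.003,0,-1,0,0,0,0,-1,0,0,0,0,-1,0,0,0,0]'
python3 to.py .431 .045 .082 109.5
python3 - <<'E'
from meas import *
o=ctrl.get_obs(); c=ctrl.capture('wrist'); save(c,'wrist5',None,1.2)
E
```

```text
time_s: 11.8
ee_pos: [0.4351, 0.036, 0.0885]
tool_rot: [-0.002, 0.582, 0.813, 0.001]
force: [0.5, 0.9, -0.2]
finger_gap: 0.005
t 11.8 pos [0.4351 0.036  0.0885] yaw 108.8 down -1.0 F [ 0.5  0.9 -0.2] gap 0.005 q6 -1.93
tool shift units [ 0.0122 -0.0012  0.0081] dist 0.012 turn units -0.13
```

View pics/wrist5.png

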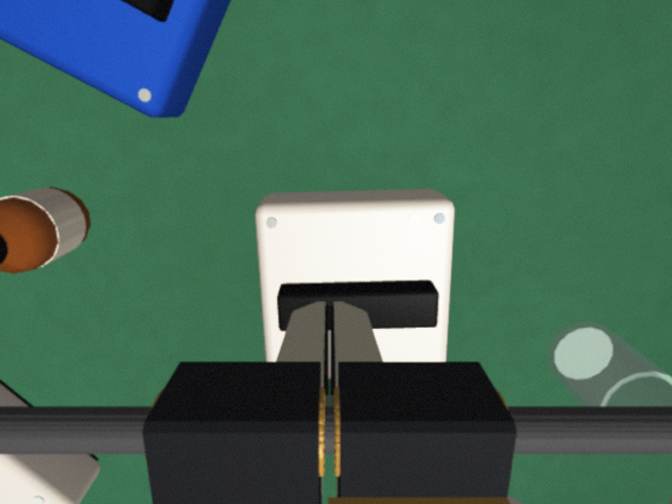

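```bash
python3 -m jog '[-1,0.01,0,0,-0.1,-1,0.002,0,0.002,0,-1,0,0,0.003,0,-1,0,0,0.003,0,-1,0,0,0.003,0,-1,0,0,0.003,0,-1,0,0,0.003,0,-1,0,0,0.003,0,-1,0,0,0.003,0,-1,0,0,0.003,0]'
python3 to.py .431 .045 .07 109.5
python3 - <<'E'
from meas import *
o=ctrl.get_obs(); c=ctrl.capture('wrist'); save(c,'wrist6',(180,140,420,320),3)
E
```

```text
time_s: 12.85
ee_pos: [0.4325, 0.0464, 0.0695]
tool_rot: [-0.002, 0.578, 0.816, 0.001]
force: [-24.3, 0.2, 87.3]
finger_gap: 0.006
t 12.85 pos [0.4325 0.0464 0.0695] yaw 109.4 down -1.0 F [-24.3   0.2  87.3] gap 0.006 q6 -1.92
tool shift units [-0.0011 -0.0024 -0.0007] dist 0.002 turn units -0.01
```

View pics/wrist6.png

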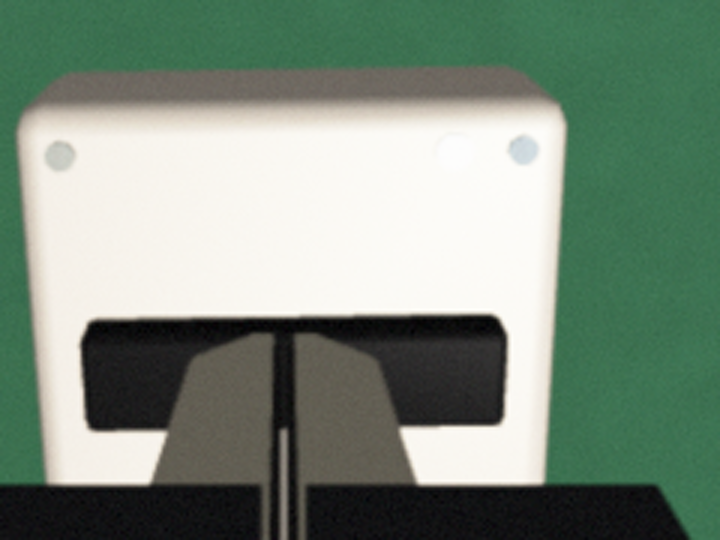

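The tip is at 47.5 mm with 87 N, so the lamp is on its stop. Lifting, with gentler steps planned for the next one.

```bash
python3 -m jog '[-1,0,0,-0.001,0,-1,0,0,-0.004,0,-1,0,0,-0.015,0,-1,0,0,-0.02,0,-1,0,0,-0.02,0,-1,0,0,-0.03,0,-1,0,0,-0.03,0,-1,0,0,-0.02,0,-1,0,0,0,0,-1,0,0,0,0]'
python3 to.py .617 -.119 .16 109.5
python3 - <<'E'
from meas import *
o=ctrl.get_obs(); c=ctrl.capture('wrist'); save(c,'wrist7',None,1.2)
c=ctrl.capture('top'); save(c,'top7',None,1.4)
E
```

```text
time_s: 13.9
ee_pos: [0.4319, 0.0455, 0.1849]
tool_rot: [-0.002, 0.578, 0.816, 0.0]
force: [-0.1, 0.5, -0.1]
finger_gap: 0.005
t 13.9 pos [0.4319 0.0455 0.1849] yaw 109.4 down -1.0 F [-0.1  0.5 -0.1] gap 0.005 q6 -1.92
tool shift units [-0.271   0.1499  0.0295] dist 0.249 turn units -0.01
```

View pics/wrist7.png

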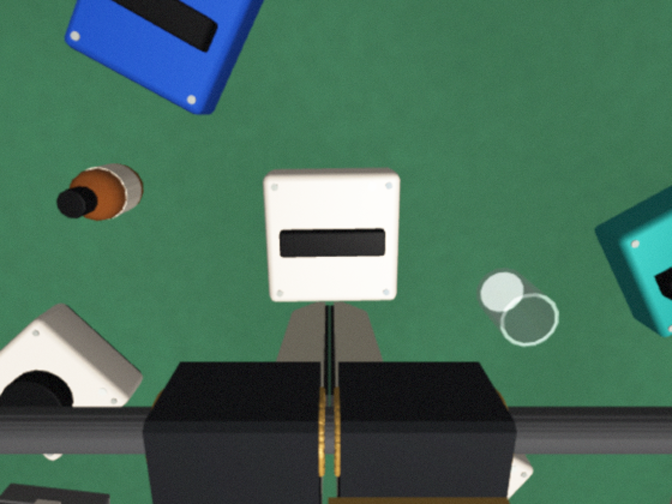

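The lamp cap now sits low and the box is undisturbed. On to the camera switch.

```bash
python3 -m jog '[-1,-0.043,0.024,0.003,0,-1,-0.043,0.024,0.003,0,-1,-0.043,0.024,0.003,0,-1,-0.043,0.024,0.003,0,-1,-0.043,0.024,0.003,0,-1,-0.035,0.02,0.003,0,-1,-0.01,0.005,0.003,0,-1,0,0,0,0,-1,0,0,0,0,-1,0,0,0,0]'
python3 to.py .616 -.120 .08 109.5
python3 - <<'E'
from meas import *
o=ctrl.get_obs(); c=ctrl.capture('wrist'); save(c,'wrist8',None,1.2)
for d in ctrl.find_in(c,'camera_top')[:3]: print(d['uv'],d['p'],pix2w(c,d['uv'],.056,o).round(4))
E
```

```text
time_s: 15.0
ee_pos: [0.6111, -0.1161, 0.1527]
tool_rot: [-0.011, 0.577, 0.817, -0.003]
force: [0.0, 0.4, 0.8]
finger_gap: 0.006
t 15.0 pos [ 0.6111 -0.1161  0.1527] yaw 109.5 down -0.9998 F [0.  0.4 0.8] gap 0.006 q6 -2.18
tool shift units [-0.0079  0.0057  0.0906] dist 0.073 turn units 0.0
[269.1, 227.0] 0.83 [ 0.6163 -0.1174  0.056 ]
[472.1, 268.7] 0.49 [0.5983 0.0292 0.056 ]
[434.5, 390.2] 0.41 [0.7015 0.0505 0.056 ]
```

View pics/wrist8.png

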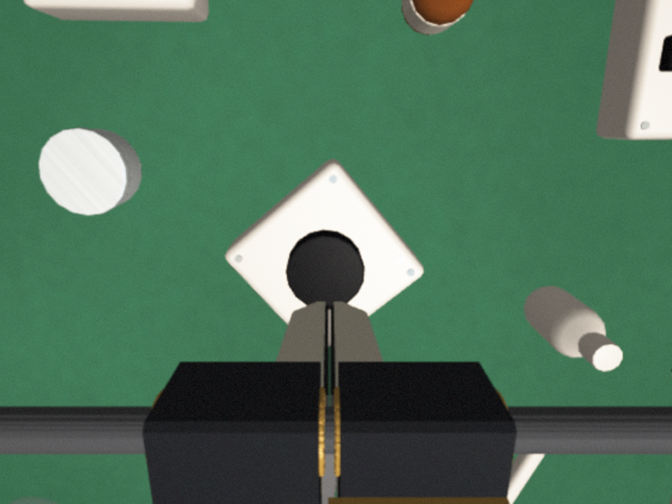

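The round cap is at px (325,270) and the measured target is (0.616,-0.118). Descending, with the bottle and tin clear.

```bash
python3 -m jog '[-1,-0.006,0.005,0.02,0,-1,0,0,0.025,0,-1,0,0,0.016,0,-1,0,0,0.008,0,-1,0,0,0.005,0,-1,0,0,0.003,0,-1,0,0,0.002,0,-1,0,0,0.002,0,-1,0,0,0.002,0,-1,0,0,0,0]'
python3 to.py .616 -.118 .07 109.5
```

```text
time_s: 16.1
ee_pos: [0.6165, -0.1181, 0.0836]
tool_rot: [-0.009, 0.576, 0.817, -0.002]
force: [-0.1, 0.1, 0.3]
finger_gap: 0.001
t 16.1 pos [ 0.6165 -0.1181  0.0836] yaw 109.6 down -0.9998 F [-0.1  0.1  0.3] gap 0.001 q6 -2.18
tool shift units [ 0.0001 -0.0003  0.017 ] dist 0.014 turn units 0.02
```

```bash
python3 -m jog '[-1,0,0,0.003,0,-1,0,0,0.003,0,-1,0,0,0.003,0,-1,0,0,0.003,0,-1,0,0,0.003,0,-1,0,0,0.002,0,-1,0,0,0.002,0,-1,0,0,0.002,0,-1,0,0,0.002,0,-1,0,0,0.002,0]'
python3 to.py .616 -.118 .07 109.5
```

```text
time_s: 17.1
ee_pos: [0.617, -0.1181, 0.0701]
tool_rot: [-0.008, 0.576, 0.817, -0.002]
force: [-7.0, 1.0, 19.0]
finger_gap: 0.004
t 17.1 pos [ 0.617  -0.1181  0.0701] yaw 109.7 down -0.9999 F [-7.  1. 19.] gap 0.004 q6 -2.18
tool shift units [ 0.0006 -0.0011  0.0002] dist 0.001 turn units 0.03
```

```bash
python3 -m jog '[-1,0,0,0.003,0,-1,0,0,0.003,0,-1,0,0,0.003,0,-1,0,0,0.003,0,-1,0,0,0.003,0,-1,0,0,0.003,0,-1,0,0,0.003,0,-1,0,0,0.003,0,-1,0,0,0.003,0,-1,0,0,0.003,0]'
python3 to.py .616 -.118 .07 109.5
```

```text
time_s: 18.1
ee_pos: [0.6171, -0.1181, 0.0701]
tool_rot: [-0.007, 0.575, 0.818, -0.002]
force: [-11.2, 2.1, 28.0]
finger_gap: 0.0
t 18.1 pos [ 0.6171 -0.1181  0.0701] yaw 109.7 down -0.9999 F [-11.2   2.1  28. ] gap 0.0 q6 -2.18
tool shift units [ 0.0006 -0.0012  0.0001] dist 0.001 turn units 0.04
```

The tip stays at 48 mm with 28 N, so the camera switch is on its stop. I'll lift away and do the final check.

```bash
python3 -m jog '[-1,0,0,-0.002,0,-1,0,0,-0.004,0,-1,0,0,-0.015,0,-1,0,0,-0.025,0,-1,0,0,-0.04,0,-1,0,0,-0.05,0,-1,0,0,-0.05,0,-1,0,0,-0.03,0,-1,0,0,0,0,-1,0,0,0,0]'
python3 -m jog '[-1,0.05,0,0,0,-1,0.05,0,0,0,-1,0.05,0,0,0,-1,0.05,0,0,0,-1,0.05,0,0,0,-1,0.05,0,0,0,-1,0.05,0,0,0,-1,0.05,0,0,0,-1,0.05,0,0,0,-1,0,0,0,0]'
python3 - <<'E'
from meas import *
for n in ['top','side']:
    c=ctrl.capture(n); save(c,n+'9',s=1.4)
c2=c; save(c2,'side9c',(170,140,330,340),3)
print(ctrl.get_obs()['time_s'],ctrl.get_obs()['force'])
B={'mains':(.476,-.283),'lamp':(.426,.04),'camera':(.620,-.118)}
for b,(x,y) in B.items(): print(b,blob(c,.04,x,y,'white'),blob(c,.048,x,y,'black'))
E
```

```text
time_s: 19.1
ee_pos: [0.619, -0.1187, 0.2524]
tool_rot: [-0.007, 0.575, 0.818, -0.002]
force: [0.1, 0.6, -1.1]
finger_gap: 0.005
time_s: 20.1
ee_pos: [0.4872, 0.2309, 0.2422]
tool_rot: [-0.015, 0.577, 0.817, -0.009]
force: [0.5, -1.3, -0.0]
finger_gap: 0.007
20.2 [-0.11531    -0.78632549 -0.36432908]
mains (array([ 0.4787, -0.2916], dtype=float32), array([106.,  93.], dtype=float32), -71.3) (array([ 0.4768, -0.2813], dtype=float32), array([39.7, 58.2], dtype=float32), -167.1)
lamp (array([0.4328, 0.0339], dtype=float32), array([117.3,  93.3], dtype=float32), -70.2) (array([0.4294, 0.0429], dtype=float32), array([72.5, 16. ], dtype=float32), -69.6)
camera (array([ 0.6101, -0.126 ], dtype=float32), array([ 93.3, 110.9], dtype=float32), -119.8) (array([ 0.6136, -0.1208], dtype=float32), array([40.8, 45. ], dtype=float32), -94.9)
```

View pics/side9.png

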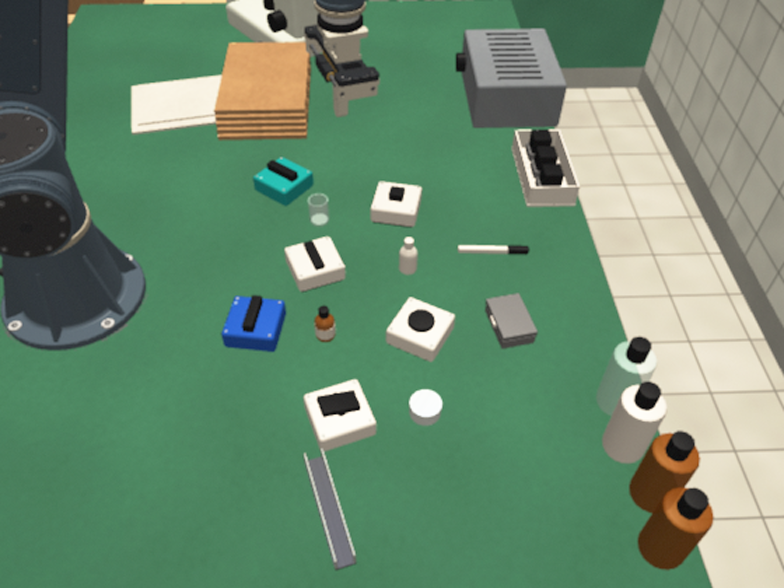

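View pics/side9c.png

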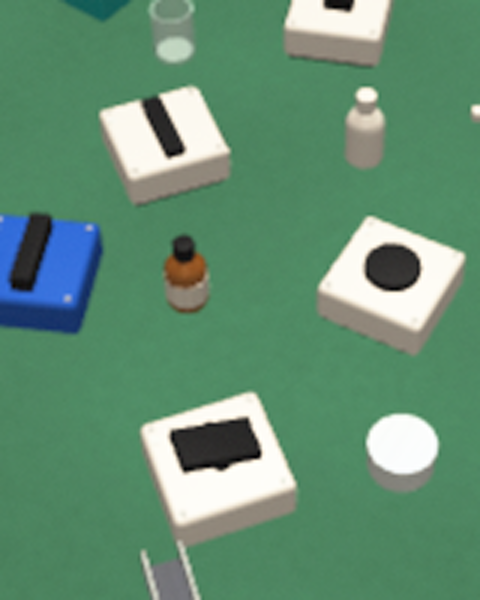

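View pics/top9.png

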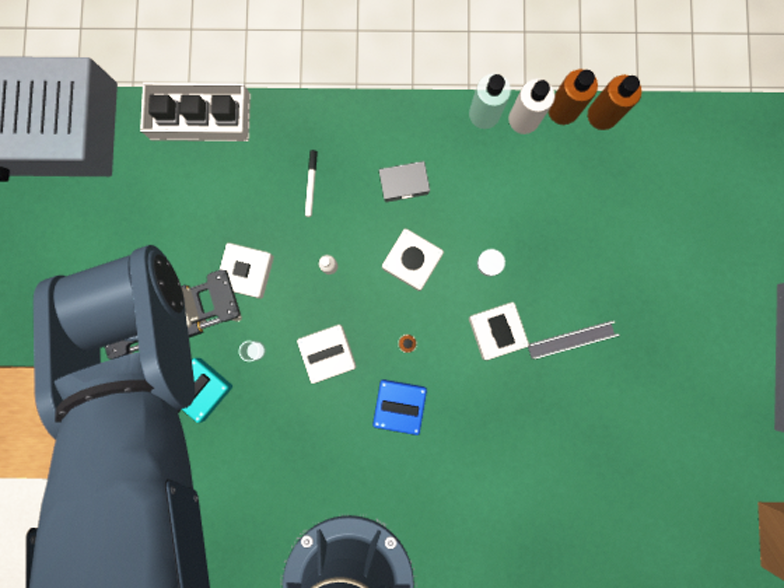

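The side view shows all three switches down or tipped over, and the box positions match the start to about 0.1 mm. The heater cap is still raised, and nothing is touched.

```bash
python3 -c "
from station import ctrl
print(ctrl.job_done())"
```

```text
the job is handed in; nothing more can be done
None
```

The station is powered up as asked, in order, with closed fingertips. The job was handed in at about 20 s, with the arm clear at z = 0.24 m.

- **Mains:** I pressed the raised end of the rocker until it hit its stop at 66 N vertical. The +0.22 rad (fully on) tilt fitted best in both the side and wrist views. The side-view margin was small (overlap 0.79 against 0.76 for off).
- **Lamp:** I chose the white box with the bar cap and left the blue and turquoise look-alikes alone. The cap reached its stop with the tip at 47.5 mm. The push peaked at 87 N vertical (about 91 N in total), which is under the 120 N limit but harder than I intended.
- **Camera:** I used gentler steps here. The tip held steady at 48 mm with 28 N.

In the final side view, the three operated boxes sit within about 0.1 mm of where they started. The heater cap is still up, and the other things on the bench look unmoved. The top, side and wrist views disagreed by up to about 7 mm on the positions, so I aimed at values between them, and all three presses landed on target.

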